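# Set the sample mill's dial to the red line and start it

### The job

Push the yellow peg round with your fingertips or the outside of your fingers, without pinching it, until the white index line on the sample mill's black dial points at the red scale line (not the blue one). Leave the dial there, and then press the green start button well down and let it come back up. Do not press the red stop button, and leave the jars, tools and other loose things where they are.

Things in the scene. Friction and masses are not known exactly. Their poses are not given: they have to be found in the camera images.
- mill: white bench sample mill with a blue band, fixed to the bench: a box 300 mm deep (x), 220 mm wide (y), top face 100 mm above the bench. Origin on the dial's axis at bench height; own x points from its front (the side with the two buttons) to its back, z up. The box runs from x = -140 to +160 mm and y = -110 to +110 mm in this frame.
- dial_centre (a point): centre of the dial on its upright axis, at the height of the dial's top face (118 mm above the bench). The dial is a black disc 136 mm across and 18 mm thick with a round silver hub, 50 mm across, standing 12 mm above the disc.
- peg (a point): middle of the yellow upright peg fixed on the dial, 52 mm from the dial's axis, opposite the white index line. The peg is 14 mm across and stands 35 mm above the dial's top face, up to 153 mm above the bench; this point is 17.5 mm below its top.
- index (a point): the white index line (6 mm wide) carried outwards from the dial's rim, to 81 mm from the axis, where the scale lines lie; 118 mm above the bench. The index is on the red line when this point and red_tab_mid coincide as seen from above.
- red_tab_mid (a point): middle of the upper face of the red scale line to aim at: a red strip 18 mm long (pointing at the dial's axis to within 6 degrees) and 7 mm wide, 4 mm high, just outside the dial's rim, about 81 mm from the axis at the left or the right side of the mill
- blue_tab_mid (a point): same for the blue scale line on the opposite side of the dial; it is not the one wanted
- dial (a joint): angle of the dial, rad, growing anticlockwise seen from above; 0 = index line along the mill's own +x (towards its back), +1.57 = towards its left side (own +y), -1.57 = towards its right side. Stops at -2.6 and +2.6. It turns with a steady drag of 0.15 N m (about 3 N at the peg) and stays where it is left.
- start_top (a point): centre of the top of the green start button, 26 mm across, on the mill's top near the front; at rest 122 mm above the bench. Pressed straight down it travels 6 mm, springs back, and takes 5 N to go fully down.
- start (a joint): travel of the green start button, m; 0 = up, 0.006 = fully down
- stop_top (a point): centre of the top of the red stop button, the same size, 100 mm to the right (mill's own -y) of the green one; not to be pressed
- stop (a joint): travel of the red stop button, m; 0 = up, 0.006 = fully down
- pot: loose: small white-capped sample pot, 40 mm across and 45 mm tall, standing on the mill's top at a far corner; origin at its underside
- jar: loose: amber jar with red cap, 64 mm across, 100 mm tall, on the bench left of the mill; origin at its underside
- cup: loose: steel cup, 68 mm across, 70 mm tall, on the bench left of the mill; origin at its underside
- bottle: loose: green bottle with yellow cap, 56 mm across, 170 mm tall, on the bench right of the mill; origin at its underside
- can: loose: can with orange band, 66 mm across, 80 mm tall, on the bench right of the mill; origin at its underside
- brush: loose: wooden-handled brush, 180 mm long, lying on the bench behind the mill; origin at the middle of its length, on what it lies on
- spoon: loose: spoon with a blue handle, 130 mm long, lying across the mill's top at its back edge; origin at the middle of its length, on what it lies on

How it is judged:
By the outcome, as a careful person would: the job done as asked, in the order asked, and still so for the second after the job is handed in, with the robot touching nothing.
It also fails if it takes over 45 s, if anything falls off the work surface, if the arm or the gripper's body presses on something with over 40 N, if the wrist force passes 120 N, or if a joint passes its speed limit or range.

### The arm

A 6-joint arm with a two-finger parallel gripper is mounted at the origin on the work surface. World frame = base frame: x ahead of the robot, y to its left, z up, the work surface at z = 0. Lengths are in mm, angles in rad, forces in N, time in s.
With the tool pointing down it reaches from about 350 to 975 mm from the base axis. Payload 7.1 kg.
Tool frame: the origin (TCP) lies between the finger pads; the fingertips stand 19 mm ahead of it and the grasp point (between the pads) is the TCP (ctrl.tcp_to_tips is the distance from the TCP to the fingertips, in mm); z points along the fingers, y is the line along which they close (so a half turn about z gives the same grasp; the last joint's range is limited). The gripper opens to 88 mm and grips with 3 to 60 N. Pads are 20 mm wide; open, the fingers measure 115 mm over their backs; the gripper's body (75 mm by 178 mm) begins 61 mm behind the grasp point.
Start: joints at [-1.325, 0.423, 1.63, -0, 1.089, -0.019], TCP at [163.591, -603.194, 241.675] pointing down, gripper open.
Joint ranges: [-3, 3], [-0.9, 2.11], [0.09, 2.58], [-1.31, 4.45], [0.11, 2.69], [-2.54, 2.54]. Speed limits (rad/s): [2.39, 2.39, 3.01, 3.14, 3.14, 3.14].

### API

Orientations are given as a rotation vector (axis times angle).
In Python, from workcell import status, optics, ctrl gives the robot as it stands. The module is installed in compiled form; this text tells all that it offers.
- The arm moves only by the shell command python3 -m inch 'ROWS'. ROWS is JSON, a list that holds one entry, the list of rows, each a list of 7 numbers: the shift along the tool's x, y, z in mm, then the turn, a rotation vector about the tool's x, y, z in rad, then the opening in per cent of the stroke, from 0 (shut) to 100 (fully open). A call has 1 to 20 rows; each row is the pose to reach, as a shift and turn from the pose commanded when the call began, along the tool's axes at that moment; what a row does not reach only later rows make up. A row lasts 1/10 s, in which the tool goes at most 50 mm and 8.59 degrees, less where a joint would pass 70% of its speed; a pose out of reach is approached as far as the arm can. A call with a gripper value outside its range is refused whole. The fingers move at their own pace and stop on an object; the grip force is fixed at half the most. Time passes only in rows, so rows that repeat a pose let the fingers close. It gives the time, the measured TCP pose, the force, the opening and the grip force at its end, in the units of the state.
- status.get_obs(): the state, without advancing time (a new reading comes with each control period).
- optics.get_image(name): name is "side" or "top"; returns a dict with "frame" (400x640x3 uint8, red, green, blue), "fx", "fy", "cx", "cy" (pixels), "rvec" (rotation vector, rad) and "tvec" (3), from world to camera coordinates, as OpenCV has them. Camera axes: x right, y down, z forward; pixel columns grow to the right and rows downward; lengths in mm; the calibration is good to about 2 mm. A picture is of the moment at which its call begins. There is no depth.
- ctrl.close_job(): hands the job in; it is judged then, once.
The state is a dict: "t": time; "qpos": joint angles; "qvel": joint speeds; "joint_torque": joint torques, N m; "ee_pos": TCP position; "orientation": TCP orientation; "ft_force": force on the tool from outside, world axes, zero at the start; "moment": the same for the moment, N m; "width": finger opening in mm; "grasp_force": force on a finger pad.
Only numpy, scipy, OpenCV 4.12 (cv2) and the standard library are available. Lean on these libraries where they do the work, as an engineer would, in place of code of your own. Each camera call takes 0.05 s, during which the arm holds its last target. There are 200 camera calls.

## Working session

There is one attempt and no reset: what is moved stays moved. The work goes in short steps, Python scripts to look and compute and a shell command to move; the robot and the scene stay as the last step left them, time stands still between calls to the robot, and variables do not carry over. Pictures are saved under pics/ and viewed, at most 10 in all, crops included, and the job is handed in when it is done.

```bash
mkdir -p pics; python3 - <<'E'
from workcell import status, optics, ctrl
import cv2,pickle
o=status.get_obs(); print(o['t'],o['ee_pos'],o['orientation'],o['width'],ctrl.tcp_to_tips)
d={}
for n in("top","side"):
    d[n]=optics.get_image(n); cv2.imwrite(f"pics/{n}0.png",cv2.cvtColor(d[n]['frame'],4))
    print(n,d[n]['rvec'],d[n]['tvec'],d[n]['fx'])
pickle.dump(d,open("cams.pkl","wb"))
E
```

```text
0.0 [ 163.46042692 -602.69644538  240.92278805] [-3.11260261e+00 -4.14490473e-01  2.73104186e-04] 87.76314786372654 19.0
top [ 2.10847602 -2.15907334  0.1647323 ] [ 60.00309987 634.32539384 786.56938522] 383.1981817034157
side [ 2.09004063 -0.5653676   0.31937691] [-533.87678555  266.06581546  543.23437886] 385.66620261352386
```

View pics/top0.png

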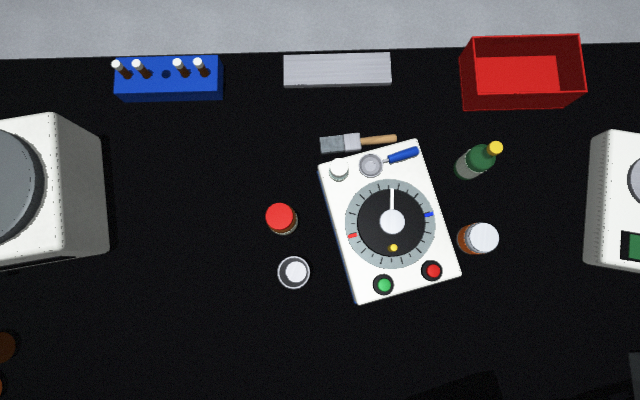

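View pics/side0.png

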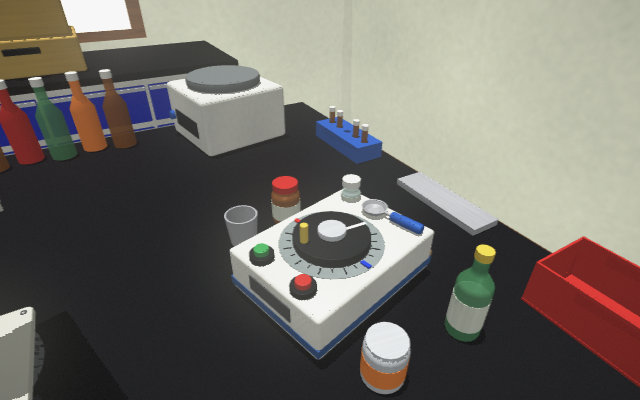

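The top view shows the dial near (391,223), index line up at (392,190), peg (393,247), red line (352,235) on the left, blue (429,214) and green button (383,285). I'll enlarge it to read these more exactly.

```bash
python3 - <<'E'
import cv2
i=cv2.imread("pics/top0.png")[140:310,310:470]
c=cv2.resize(i,None,fx=3.5,fy=3.5,interpolation=cv2.INTER_CUBIC)
cv2.imwrite("pics/top0c.png",c)
E
```

```text
(no output)
```

View pics/top0c.png

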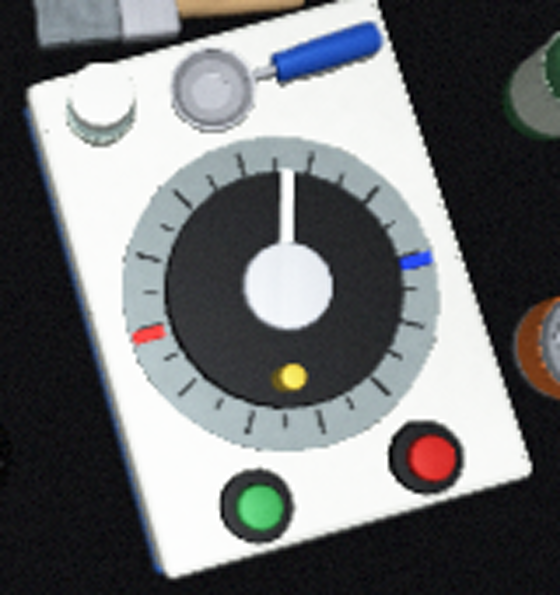

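The crop shows the disc centre (285,288), index tip (287,170), peg top (293,376), red line (148,334), blue (416,260), green (260,508) and stop (432,457).

```bash
cat > h.py <<'E'
import cv2,numpy as np,pickle
def ray(c,u,v,z):
    R=cv2.Rodrigues(np.array(c['rvec'],float))[0];t=np.array(c['tvec'],float)
    d=R.T@np.array([(u-c['cx'])/c['fx'],(v-c['cy'])/c['fy'],1]);o=-R.T@t
    return o+d*(z-o[2])/d[2]
def proj(c,P):
    R=cv2.Rodrigues(np.array(c['rvec'],float))[0];p=R@np.array(P,float)+np.array(c['tvec'],float)
    return c['fx']*p[0]/p[2]+c['cx'],c['fy']*p[1]/p[2]+c['cy']
E
python3 - <<'E'
from h import *
d=pickle.load(open("cams.pkl","rb"));c=d['top']
P={}
for n,u,v,z in [("disc",285,288,118),("hub",288,285,130),("idx",287,170,118),("peg",293,376,153),("red",148,334,104),("blue",416,260,104),("green",260,508,122),("stop",432,457,122),("pot",101,95,145),("can",0,0,80)]:
    P[n]=ray(c,310+(u+.5)/3.5-.5,140+(v+.5)/3.5-.5,z);print(n,P[n].round(1),np.round(proj(d['side'],P[n]),1))
m=(P['red']+P['blue'])/2
ctr=(P['disc']+P['hub'])/2
for n in P:
    e=P[n]-ctr;print(n,np.hypot(*e[:2]).round(1),np.degrees(np.arctan2(e[1],e[0])).round(1))
print(m,ctr,np.linalg.norm((P['green']-P['stop'])[:2]),np.degrees(np.arctan2(*(P['green']-P['stop'])[1::-1]))-90)
E
```

```text
disc [582.4 -93.5 118. ] [330.2 231.9]
hub [582.8 -93.2 130. ] [330.4 226.1]
idx [650.8 -98.3 118. ] [364.2 221.6]
peg [531.1 -89.2 153. ] [302.3 223. ]
red [559.2 -15.7 104. ] [297.3 219.4]
blue [ 598.4 -172.8  104. ] [364.4 262. ]
green [460.5 -72.7 122. ] [259.3 246.1]
stop [ 486.  -169.2  122. ] [301.5 277.4]
pot [691.    8.9 145. ] [349.8 177.1]
can [770.   66.8  80. ] [362.8 182.5]
disc 0.3 -136.1
hub 0.3 43.9
idx 68.4 -4.1
peg 51.7 175.4
red 81.1 106.8
blue 81.0 -78.7
green 123.8 170.4
stop 122.8 -141.9
pot 149.0 43.3
can 246.6 40.5
[578.79798444 -94.26876292 104.        ] [582.59665341 -93.36072816 124.        ] 99.84811869159503 14.801439801309982
```

```bash
cat >> h.py <<'E'
from scipy.spatial.transform import Rotation as Rn
C=np.array([582.6,-93.4])
def row(o,p,yaw):
    "shift+turn in tool axes from measured pose o to TCP p, tool-x yaw (deg), pointing down"
    R=Rn.from_rotvec(o['orientation']);a=np.radians(yaw)
    G=Rn.from_matrix(np.array([[np.cos(a),np.sin(a),0],[np.sin(a),-np.cos(a),0],[0,0,-1]]))
    return np.r_[R.inv().apply(np.array(p)-o['ee_pos']).round(1),(R.inv()*G).as_rotvec().round(3)]
def push(phi,gap,z,rad=52):
    "TCP when pusher face centre is `gap` mm behind peg centre, peg at phi deg"
    f=np.radians(phi);p=C+rad*np.array([np.cos(f),np.sin(f)])-gap*np.array([-np.sin(f),np.cos(f)])
    return [*p,z],phi+180-360
E
python3 - <<'E'
from h import *
from workcell import status
o=status.get_obs();print(row(o,*push(175.4+360-360,38,185)), push(175.4,38,185))
E
```

```text
[ 5.017e+02 -4.352e+02  5.660e+01 -1.000e-03  0.000e+00  3.450e-01] ([np.float64(533.8150574447718), np.float64(-51.35205855356195), 185], -4.600000000000023)
```

```bash
python3 -m inch '[[[250,-218,28,0,0,0.17,0],[502,-435,57,0,0,0.345,0],[502,-435,57,0,0,0.345,0],[502,-435,57,0,0,0.345,0],[502,-435,57,0,0,0.345,0],[502,-435,57,0,0,0.345,0],[502,-435,57,0,0,0.345,0],[502,-435,57,0,0,0.345,0],[502,-435,57,0,0,0.345,0],[502,-435,57,0,0,0.345,0],[502,-435,57,0,0,0.345,0],[502,-435,57,0,0,0.345,0],[502,-435,57,0,0,0.345,0],[502,-435,57,0,0,0.345,0],[502,-435,57,0,0,0.345,0],[502,-435,57,0,0,0.345,0],[502,-435,57,0,0,0.345,0],[502,-435,57,0,0,0.345,0],[502,-435,57,0,0,0.345,0],[502,-435,57,0,0,0.345,0]]]'
python3 - <<'E'
from h import *
from workcell import status,optics
o=status.get_obs();print(o['ee_pos'],o['width'],row(o,*push(175.4,38,146)),o['qpos'])
for n in('top','side'):
    c=optics.get_image(n);cv2.imwrite(f'pics/{n}1.png',cv2.cvtColor(c['frame'],4))
a=cv2.imread('pics/side1.png')[130:330,200:450];cv2.imwrite('pics/s1c.png',cv2.resize(a,None,fx=3,fy=3,interpolation=2))
E
```

```text
t: 2.1
ee_pos: [534.0, -52.7, 184.8]
orientation: [3.139, -0.128, 0.0]
ft_force: [-0.3, -0.0, -0.0]
width: 0.6
grasp_force: 0.0
[534.0381315  -52.68492129 184.8447569 ] 0.5792243536497539 [-3.00e-01 -1.30e+00  3.88e+01  0.00e+00 -0.00e+00 -1.00e-03] [-1.20505983e-01  3.71231795e-01  1.86893594e+00 -1.62371746e-05
  9.01251314e-01  1.53170605e+00]
```

View pics/s1c.png

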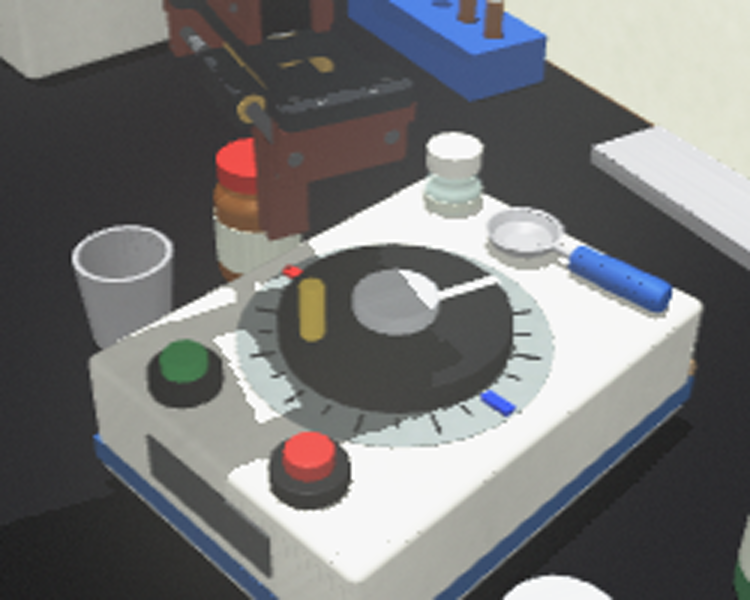

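The gripper's closed tips hang behind the peg (peg top at crop (312,285)) with clearance, and nothing is touched. I'll descend, then push along the arc.

```bash
python3 -m inch '[[[0,-1,18,0,0,0,0],[0,-1,37,0,0,0,0],[0,-1,37,0,0,0,0],[0,-1,37,0,0,0,0]]]'
python3 - <<'E'
from h import *
from workcell import status
o=status.get_obs();print(o['ft_force'])
for k in range(20):
    print(row(o,*push(175.4+5.2*k,21,147.8)).tolist())
E
```

```text
t: 2.6
ee_pos: [534.2, -51.0, 147.7]
orientation: [-3.139, 0.126, 0.001]
ft_force: [-0.3, 0.4, -0.3]
width: 0.5
grasp_force: 0.0
[-0.28356052  0.37964183 -0.33920307]
[-0.4, 17.4, -0.1, -0.0, 0.001, 0.0]
[-2.1, 22.2, -0.1, -0.0, 0.001, -0.091]
[-3.3, 27.1, -0.1, -0.0, 0.001, -0.181]
[-4.1, 32.1, -0.1, -0.0, 0.001, -0.272]
[-4.4, 37.2, -0.1, -0.0, 0.001, -0.363]
[-4.3, 42.3, -0.1, -0.0, 0.001, -0.454]
[-3.7, 47.3, -0.1, -0.0, 0.001, -0.544]
[-2.7, 52.3, -0.1, -0.0, 0.001, -0.635]
[-1.2, 57.2, -0.1, -0.0, 0.001, -0.726]
[0.7, 61.9, -0.1, -0.0, 0.001, -0.817]
[3.1, 66.4, -0.1, -0.0, 0.001, -0.908]
[5.8, 70.7, -0.1, -0.0, 0.001, -0.998]
[8.9, 74.7, -0.1, -0.0, 0.001, -1.089]
[12.4, 78.4, -0.1, -0.0, 0.001, -1.18]
[16.2, 81.8, -0.1, -0.001, 0.001, -1.271]
[20.3, 84.9, -0.1, -0.001, 0.001, -1.361]
[24.6, 87.5, -0.1, -0.001, 0.001, -1.452]
[29.2, 89.8, -0.1, -0.001, 0.001, -1.543]
[33.9, 91.6, -0.1, -0.001, 0.001, -1.634]
[38.8, 93.0, -0.1, -0.001, 0.001, -1.724]
```

```bash
python3 -m inch '[[[0,9,0,0,0,0,0],[-0.4,17.4,0,0,0,0,0],[-2,22,0,0,0,-0.09,0],[-3.3,27,0,0,0,-0.18,0],[-4.1,32,0,0,0,-0.27,0],[-4.4,37,0,0,0,-0.36,0],[-4.3,42.3,0,0,0,-0.454,0],[-3.7,47.3,0,0,0,-0.544,0],[-2.7,52.3,0,0,0,-0.635,0],[-1.2,57.2,0,0,0,-0.726,0],[0.7,62,0,0,0,-0.817,0],[3,66.4,0,0,0,-0.908,0],[5.8,70.7,0,0,0,-1,0],[9,74.7,0,0,0,-1.09,0],[12.4,78.4,0,0,0,-1.18,0],[16.2,81.8,0,0,0,-1.27,0],[20.3,85,0,0,0,-1.36,0],[24.6,87.5,0,0,0,-1.45,0],[29,89.8,0,0,0,-1.54,0],[29,89.8,0,0,0,-1.54,0]]]'
python3 - <<'E'
from h import *
from workcell import status,optics
o=status.get_obs();print(o['ft_force'],push(263.8,21,147.8))
for n in('top','side'):
    c=optics.get_image(n);cv2.imwrite(f'pics/{n}2.png',cv2.cvtColor(c['frame'],4))
a=cv2.imread('pics/side2.png')[130:330,210:430];b=cv2.imread('pics/top2.png')[160:290,330:470]
a=cv2.resize(a,(440,400),interpolation=2)
b=cv2.resize(b,(350,400*1),interpolation=2)
cv2.imwrite('pics/c2.png',np.hstack([a,b]))
E
```

```text
t: 4.6
ee_pos: [556.0, -143.7, 148.2]
orientation: [2.341, 2.095, 0.0]
ft_force: [-2.0, -0.5, 0.2]
width: 0.7
grasp_force: 0.4
[-1.95847913 -0.48093157  0.17496579] ([np.float64(556.1068632598682), np.float64(-142.82786365673394), 147.8], 83.80000000000001)
```

View pics/c2.png

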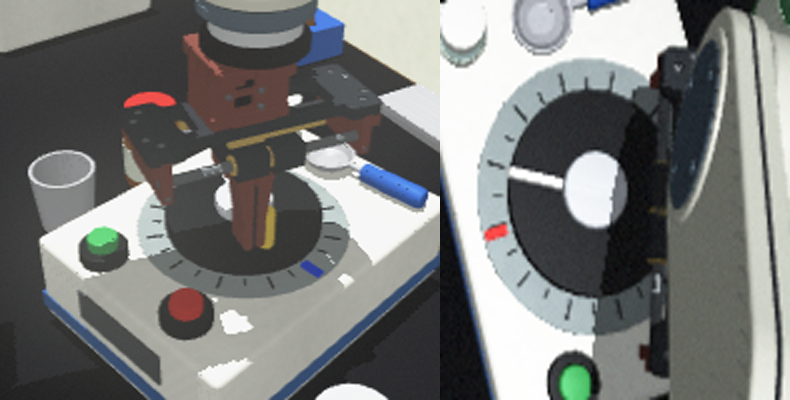

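The push works: the peg sits at the finger's side, and the index (top, (511,173)) is approaching the red line (497,232). Next I measure the index and red angles by polar sampling.

```bash
cat >> h.py <<'E'
def polar(c,r0,r1,z,a0,a1,red):
    A=np.arange(a0,a1,.25);W=np.zeros(len(A));f=c['frame'].astype(np.float32)
    for r in np.arange(r0,r1,1.):
        q=np.array([proj(c,[C[0]+r*np.cos(np.radians(a)),C[1]+r*np.sin(np.radians(a)),z]) for a in A],np.float32)
        s=cv2.remap(f,q[:,:1],q[:,1:],1)[:,0]
        W+=np.clip(s[:,0]-s[:,1]-60 if red else s.min(1)-110,0,None)
    return (A*W).sum()/W.sum(),W.max()
E
python3 - <<'E'
from h import *
from workcell import status,optics
c=optics.get_image('top');c0=pickle.load(open("cams.pkl","rb"))['top']
print(polar(c0,32,62,118,-25,20,0),polar(c0,74,88,104,90,120,1),polar(c0,74,88,104,95,115,1))
print(polar(c,32,62,118,60,110,0),polar(c,74,88,104,90,120,1))
o=status.get_obs()
for k in (3,6,9,12,15,18,20,21,22,23,24,25): print(k,row(o,*push(263.8+k,21,147.8)).tolist())
E
```

```text
(np.float64(-4.5476885366641415), np.float64(4316.21875)) (np.float64(106.90476751390425), np.float64(1601.552734375)) (np.float64(106.90476751390425), np.float64(1601.552734375))
(np.float64(77.06019403623824), np.float64(4318.8125)) (np.float64(106.90832089638684), np.float64(1593.4921875))
3 [-0.6, 2.8, 0.2, 0.001, 0.0, -0.058]
6 [-1.4, 5.6, 0.2, 0.001, 0.0, -0.11]
9 [-2.2, 8.4, 0.2, 0.001, 0.0, -0.162]
12 [-2.7, 11.3, 0.2, 0.001, 0.0, -0.215]
15 [-3.1, 14.2, 0.2, 0.001, 0.0, -0.267]
18 [-3.4, 17.1, 0.2, 0.001, 0.0, -0.319]
20 [-3.5, 19.1, 0.2, 0.001, 0.0, -0.354]
21 [-3.5, 20.1, 0.2, 0.001, 0.0, -0.372]
22 [-3.5, 21.0, 0.2, 0.001, 0.0, -0.389]
23 [-3.5, 22.0, 0.2, 0.001, 0.0, -0.407]
24 [-3.5, 23.0, 0.2, 0.001, 0.0, -0.424]
25 [-3.4, 24.0, 0.2, 0.001, 0.0, -0.442]
```

```bash
python3 - <<'E'
from h import *
from workcell import status
o=status.get_obs()
for k in range(257,285,3): print(k,row(o,*push(k,15,147.8)).tolist())
E
```

```text
257 [2.6, -0.0, 0.2, 0.001, 0.0, 0.113]
260 [1.6, 2.6, 0.2, 0.001, 0.0, 0.061]
263 [0.7, 5.3, 0.2, 0.001, 0.0, 0.009]
266 [-0.1, 8.0, 0.2, 0.001, 0.0, -0.044]
269 [-0.6, 10.8, 0.2, 0.001, 0.0, -0.096]
272 [-1.1, 13.6, 0.2, 0.001, 0.0, -0.148]
275 [-1.4, 16.4, 0.2, 0.001, 0.0, -0.201]
278 [-1.5, 19.2, 0.2, 0.001, 0.0, -0.253]
281 [-1.5, 22.1, 0.2, 0.001, 0.0, -0.306]
284 [-1.4, 24.9, 0.2, 0.001, 0.0, -0.358]
```

```bash
python3 -m inch '[[[0.7,2.6,0,0,0,0.02,0],[0.7,5.3,0,0,0,0.01,0],[0,8,0,0,0,-0.044,0],[-0.6,10.8,0,0,0,-0.096,0],[-1.1,13.6,0,0,0,-0.148,0],[-1.4,16.4,0,0,0,-0.2,0],[-1.5,19.2,0,0,0,-0.253,0],[-1.5,21,0,0,0,-0.29,0],[-1.5,22,0,0,0,-0.306,0],[-1.5,22,0,0,0,-0.306,0],[-1.5,22,0,0,0,-0.306,0]]]'
python3 - <<'E'
from h import *
from workcell import status,optics
c=optics.get_image('top')
ph=polar(c,32,62,118,80,125,0)[0];rd=polar(c,74,88,104,90,120,1)[0];print(ph,rd)
# refine centre: rim ellipse of black disc via brightness steps in the first picture
c0=pickle.load(open("cams.pkl","rb"))['top'];f=c0['frame'].astype(np.float32).mean(2)
E=[]
for a in np.radians(np.arange(0,360,3)):
    R=np.arange(60,76,.25);q=np.array([proj(c0,[C[0]+r*np.cos(a),C[1]+r*np.sin(a),118]) for r in R],np.float32)
    s=cv2.GaussianBlur(cv2.remap(f,q[:,:1],q[:,1:],1),(1,9),0)[:,0];g=np.gradient(s);E.append((a,R[g.argmax()]))
E=np.array(E);M=np.c_[np.cos(E[:,0]),np.sin(E[:,0]),np.ones(len(E))];w=np.ones(len(E),bool)
for _ in range(4):
    x=np.linalg.lstsq(M[w],E[w,1],rcond=None)[0];w=abs(M@x-E[:,1])<1.5
print(x,w.sum())
o=status.get_obs();print(o['ft_force'])
for d in (2,3,4,5,6,7): print(d,row(o,*push(ph+180+d,15,147.8)).tolist())
E
```

```text
t: 5.85
ee_pos: [577.9, -146.7, 147.6]
orientation: [1.995, 2.426, 0.0]
ft_force: [-0.9, -1.0, -0.2]
width: 0.7
grasp_force: 0.9
101.19182600294671 106.90065708377337
[-0.1625811   0.72607962 68.07203762] 114
[-1.68668996 -1.08677364 -1.05635001]
2 [-1.2, 1.8, -0.2, 0.0, -0.0, -0.036]
3 [-1.4, 2.7, -0.2, 0.0, -0.0, -0.053]
4 [-1.6, 3.6, -0.2, 0.0, -0.0, -0.071]
5 [-1.8, 4.6, -0.2, 0.0, -0.0, -0.088]
6 [-2.0, 5.5, -0.2, 0.0, -0.0, -0.106]
7 [-2.2, 6.4, -0.2, 0.0, -0.0, -0.123]
```

```bash
python3 -m inch '[[[-0.3,2,0,0,0,-0.03,0],[-0.6,4,0,0,0,-0.07,0],[-0.8,5,0,0,0,-0.1,0],[-0.8,5,0,0,0,-0.1,0],[-0.8,5,0,0,0,-0.1,0]]]'
python3 - <<'E'
from h import *
from workcell import optics
C[:]=[582.5,-93.0]
c=optics.get_image('top')
print(polar(c,32,62,118,85,130,0)[0],polar(c,74,88,104,90,120,1)[0])
E
```

```text
t: 6.4
ee_pos: [583.0, -146.5, 147.7]
orientation: [1.871, 2.523, 0.0]
ft_force: [-1.9, -1.5, -0.7]
width: 0.6
grasp_force: 1.0
106.88103498041215 106.91084658690174
```

The index is on the red line to within 0.1°. I'll back off, lift, and work out the move to the green button.

```bash
python3 -m inch '[[[0,-5,0,0,0,0,0],[0,-12,0,0,0,0,0],[0,-12,0,0,0,0,0],[0,-12,-20,0,0,0,0],[0,-12,-45,0,0,0,0],[0,-12,-45,0,0,0,0],[0,-12,-45,0,0,0,0]]]'
python3 - <<'E'
from h import *
from workcell import optics,status
C[:]=[582.5,-93.0]
c=optics.get_image('top')
print(polar(c,32,62,118,85,130,0)[0],polar(c,74,88,104,90,120,1)[0])
o=status.get_obs();print(o['qpos'][5],row(o,[460.5,-72.7,160],106))
E
```

```text
t: 7.15
ee_pos: [571.5, -150.0, 193.0]
orientation: [1.87, 2.523, 0.001]
ft_force: [-0.3, 0.0, 0.0]
width: 0.5
grasp_force: 0.0
106.88098388672434 106.91280732182278
-0.5719700024626483 [ 1.06e+02 -8.33e+01  3.22e+01 -0.00e+00 -0.00e+00  1.60e-02]
```

```bash
python3 -m inch '[[[35,-28,0,0,0,0,0],[70,-55,0,0,0,0,0],[106,-83.3,0,0,0,0,0],[106,-83.3,0,0,0,0,0],[106,-83.3,20,0,0,0,0],[106,-83.3,36,0,0,0,0],[106,-83.3,36,0,0,0,0],[106,-83.3,36,0,0,0,0]]]'
python3 - <<'E'
from h import *
from workcell import optics,status
o=status.get_obs();print(o['ee_pos'],o['ft_force'],row(o,[460.5,-72.7,141],106))
c=optics.get_image('side');cv2.imwrite('pics/s4.png',cv2.resize(cv2.cvtColor(c['frame'],4)[150:330,200:440],None,fx=3,fy=3,interpolation=2))
E
```

```text
t: 8.0
ee_pos: [460.9, -73.0, 156.2]
orientation: [-1.87, -2.523, 0.001]
ft_force: [0.2, -0.3, 0.3]
width: 0.6
grasp_force: 0.0
[460.8548917  -72.96868439 156.2189776 ] [ 0.24030078 -0.2699507   0.27947686] [ 4.00e-01 -2.00e-01  1.52e+01 -1.00e-03 -1.00e-03  1.60e-02]
```

View pics/s4.png

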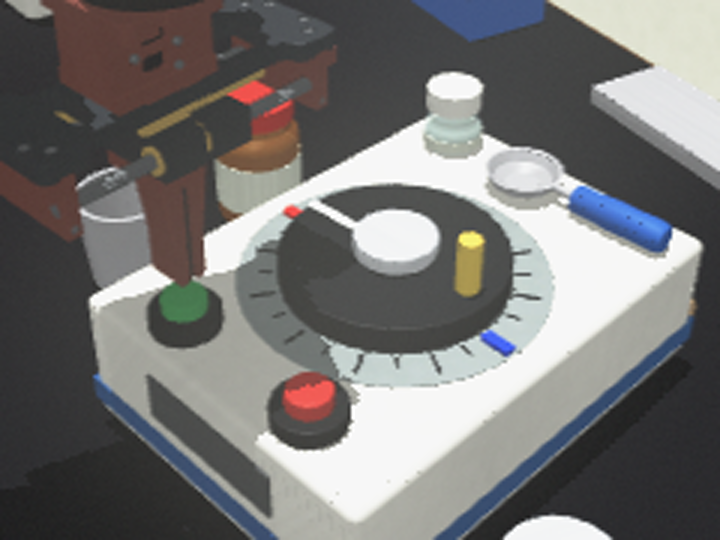

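The index visibly lines up with the red line, the peg stands free, and the closed tips are above the green button at (183,285). I'll press now.

```bash
python3 -m inch '[[[0,0,10,0,0,0,0],[0,0,16,0,0,0,0],[0,0,19,0,0,0,0],[0,0,20.5,0,0,0,0],[0,0,20.5,0,0,0,0]]]'
```

```text
t: 8.55
ee_pos: [461.1, -72.9, 136.3]
orientation: [1.871, 2.524, 0.0]
ft_force: [0.2, -0.3, 4.3]
width: 0.2
grasp_force: 2.1
```

```bash
python3 -m inch '[[[0,0,1,0,0,0,0],[0,0,1.5,0,0,0,0],[0,0,1.5,0,0,0,0],[0,0,1.5,0,0,0,0]]]'
```

```text
t: 8.95
ee_pos: [461.1, -72.9, 135.3]
orientation: [1.87, 2.523, 0.0]
ft_force: [-0.9, -0.9, 8.6]
width: 0.2
grasp_force: 4.4
```

At 8.6 N the button is bottomed out, so I'll release it and rise.

```bash
python3 -m inch '[[[0,0,-5,0,0,0,0],[0,0,-30,0,0,0,0],[0,0,-70,0,0,0,0],[-40,-60,-90,0,0,0,0],[-40,-110,-90,0,0,0,0],[-40,-110,-90,0,0,0,0],[-40,-110,-90,0,0,0,0],[-40,-110,-90,0,0,0,0],[-40,-110,-90,0,0,0,0]]]'
python3 - <<'E'
from h import *
from workcell import optics
C[:]=[582.5,-93.0]
c=optics.get_image('top')
print(polar(c,32,62,118,85,130,0)[0],polar(c,74,88,104,90,120,1)[0])
s=optics.get_image('side')
cv2.imwrite('pics/e.png',cv2.cvtColor(np.vstack([c['frame'][100:320],s['frame'][130:400]]),4))
E
```

```text
t: 9.85
ee_pos: [368.1, -142.9, 224.7]
orientation: [1.87, 2.524, 0.0]
ft_force: [0.4, 0.1, 0.2]
width: 0.5
grasp_force: 0.0
106.87041080517632 106.91552639497432
```

View pics/e.png

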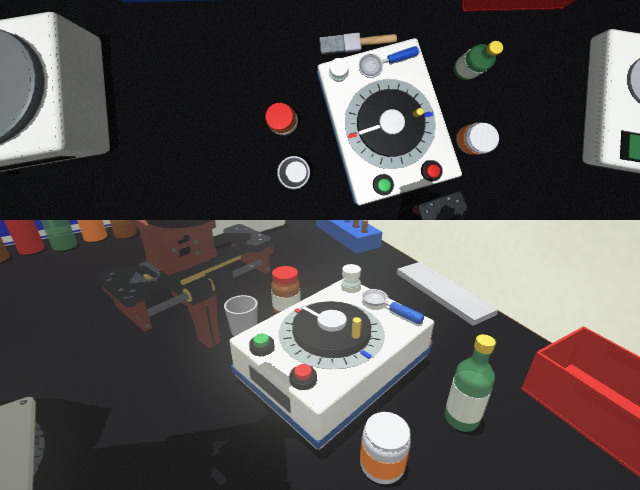

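The index at (360,134) points at the red line (352,135), both buttons are up, the loose things haven't moved, and the arm is clear.

```bash
python3 -c "
from workcell import ctrl
print(ctrl.close_job())"
```

```text
the job is handed in; nothing more can be done
None
```

The job is handed in: the index measured within 0.1° of the red line, the green button was then pressed to its stop (8.6 N) and came back up, and the red stop button and loose things were left alone, in about 10 s of robot time.

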